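# Open the chocolate box on the tiled ledge

### The arm

A 6-joint arm with a two-finger parallel gripper is mounted at the origin on the work surface. World frame = base frame: x ahead of the robot, y to its left, z up, the work surface at z = 0. Lengths are in m, angles in degrees, forces in N, time in s.
With the tool pointing down it reaches from about 0.4 to 0.825 m from the base axis. Payload 7 kg.
Tool frame: the origin (TCP) lies at the very end of the fingers, on their centre line; the grasp point (between the pads) lies 19 mm behind it; z points along the fingers, y is the direction in which the jaws open and shut (so a half turn about z gives the same grasp; the last joint's range is limited). The gripper opens to 88 mm and grips with 3 to 60 N. Pads are 19 mm wide; open, the fingers measure 130 mm over their backs; the gripper's body (78 mm by 193 mm) begins 47 mm behind the grasp point.
Start: joints at [-52.821, 20.546, 0.682, 0, -70.136, -16.507], TCP at [0.238, -0.632, 0.227] pointing down, gripper open.
Joint ranges: [-176.03, 176.03], [-82.01, 121.73], [-58.28, 71.71], [-173.87, 95.51], [-174.79, -0.11], [-173.66, 173.66]. Speed limits (degrees/s): [136.94, 136.94, 172.46, 180, 180, 180].

### API

Orientations are given as [roll, pitch, yaw] about the fixed x, y, z axes, in that order (R = Rz(yaw) Ry(pitch) Rx(roll)).
In Python, from plant import telemetry, optics, ctrl gives the robot as it stands.
- The arm moves only by the tool servo_tool, never from a script. Its argument "rows" is a list of rows, each a list of 3 entries, a list of its own where there are three numbers: the shift along the tool's x, y, z in m, then the turn, a rotation vector about the tool's x, y, z in units of 6 degrees (1.0 is 6 degrees), then the closure, from 0 (fully open) to 1 (shut). A call has 1 to 20 rows; each row shifts and turns the commanded pose from where the row before left it, along the tool's axes as they then stand; what a row does not reach is not made up. A row lasts 1/12 s, in which the tool goes at most 41.7 mm and 7.16 degrees, less where a joint would pass 70% of its speed; a pose out of reach is approached as far as the arm can. A call is refused whole if a number of a shift passes 0.0417 or a number of a turn 1, either way. A call with a gripper value outside its range is refused whole. The fingers move at their own pace and stop on an object; the grip force is fixed at half the most. Time passes only in rows, so rows that do not move let the fingers close. It gives the time, the measured TCP pose, the force and the opening at its end, in the units of the state.
- telemetry.get_obs(): the state, without advancing time (a new reading comes with each control period).
- optics.snapshot(name): name is "side" or "top"; returns the picture (400x640x3 uint8, red, green, blue); there is no depth.
- optics.camera_info(name): a dict with "mtx" (3x3 intrinsics, pixels), "rvec" (rotation vector, rad) and "tvec" (3), from world to camera coordinates, as OpenCV has them. Camera axes: x right, y down, z forward; pixel columns grow to the right and rows downward; lengths in m; the calibration is good to about 2 mm. A picture is of the moment at which its call begins. camera_info takes no time and is no camera call.
- ctrl.close_job(): hands the job in, once; it reports no verdict.
The state is a dict: "clock": time; "joint_pos": joint angles; "qvel": joint speeds; "tau": joint torques, N m; "tool_pos": TCP position; "orientation": TCP orientation; "force": force on the tool from outside, world axes, zero at the start; "moment": the same for the moment, N m; "opening": finger opening in m.
Only numpy, scipy, OpenCV 4.12 (cv2) and the standard library are available. Lean on these libraries where they do the work, as an engineer would, in place of code of your own. Each camera call takes 0.05 s, during which the arm holds its last target.

### The job

Open the wider of the two white enamelled boxes so that the chocolate can be reached: press down the catch on its front so that the lid pops ajar, then with a fingertip flip the lid up and over, past upright, until it leans back and stays open by its own weight, and draw the hand clear. Push the lid lightly, without gripping or forcing it. Leave the box standing where it is and the narrow box shut, and neither pick up nor shift anything else on the ledge.

Things in the scene. Friction and masses are not known exactly. Their poses are not given: they have to be found in the camera images.
- wide_box: The box to open: white enamelled steel, 190 mm wide (its own y), 150 mm deep (its own x), walls 110 mm high, 118 mm with its lid shut, about 1.6 to 2.5 kg with its contents, standing loose on the ledge. Origin at the centre of its underside; its own -x axis points out of its front (which looks back along the ledge to the robot's side, within 16 degrees of straight), z up. The catch is in the middle of the front, the lid is hinged along the top of the back.
- wide_box_lid: The lid of the wide box: flat plate 162 mm from hinge to front edge, 200 mm wide, 8 mm thick, about 0.25 kg, no handle. Origin on the hinge axis, halfway along it and at mid-thickness of the plate; when shut its axes are those of the box and the plate runs from the origin along its own -x, overhanging the front wall by 8 mm. While latched it cannot be raised.
- wide_box_lid_angle (a joint): Opening angle of that lid in rad: about 0 to 0.01 shut and latched; about 0.22 popped ajar on a spring pin when the catch is pressed (the pin, behind the middle of the front wall, then goes on propping it, so the catch can be let go); upright at 1.57; stopped leaning back at 1.92. The hinge is free, with light damping: left anywhere below about 1.57 the lid falls back to ajar, beyond it falls open.
- wide_box_lid_edge (a point): Middle of the lower front edge of that lid, moves with it. Ajar, this edge is about 36 mm higher than when shut, and a fingertip fits below it to the left or right of the catch (40 mm or more from the middle).
- wide_box_hinge (a point): The middle of the lid's hinge axis (fixed in the box, parallel to the box's own y), 114 mm above the box's underside and 79 mm behind its centre.
- wide_box_catch_press (a point): The place to press on the steel catch: middle of the width of its flat paddle's top, 40 mm in front of the box's front wall, 102 mm above the ledge, moves with it. The paddle is 38 mm from front to back (it ends 12 mm in front of this point, 26 mm behind it) and 50 mm wide. At its back a stem 24 mm wide rises to a nose that hooks 4 mm over the lid's front edge, the nose's top 13 mm above the rim of the box; the stem tips forward by up to 9 mm as the paddle goes down.
- wide_box_catch_angle (a joint): Swing of the catch in rad, 0 at rest, 0.30 fully pressed (the pressing point is then about 10 mm lower, with about 5 N). It frees the lid at about 0.2 and springs back when let go.
- narrow_box: The other box, of the same make, to be left shut: 120 mm wide, 120 mm deep, walls 90 mm high. Origin at the centre of its underside, -x out of its front.
- narrow_box_lid_angle (a joint): Opening angle of the narrow box's lid in rad, 0 shut.
- molcajete: Dark basalt mortar on three legs, 200 mm across, 115 mm high. Origin under its centre.
- tejolote: Dark basalt pestle standing on its broad end, 64 mm across, 114 mm high. Origin under its centre.
- pitcher: Painted ceramic pitcher, 130 mm across, 200 mm high, handle on its own -y side reaching 105 mm from the axis. Origin under its centre.
- glass_lid: Round glass pot lid lying flat, 200 mm across, 56 mm high with its black knob. Origin under its centre.
- pot_holder: Dark silicone pot holder lying flat, 165 by 165 by 8 mm. Origin under its centre.
- wooden_spoon: Wooden spoon, 280 mm long, lying behind the boxes.
- clay_mug: Clay mug, 80 mm across, 85 mm high. Origin under its centre.

How it is judged:
By the outcome, as a careful person would: the job done as asked, in the order asked, and still so for the second after the job is handed in, with the robot touching nothing.
It also fails if it takes over 42 s, if anything falls off the work surface, if the arm or the gripper's body presses on something with over 40 N, if the wrist force passes 120 N, or if a joint passes its speed limit or range.

## Working session

There is one attempt and no reset: what is moved stays moved. The work goes in short steps, Python scripts to look and compute and a tool call to move; the robot and the scene stay as the last step left them, time stands still between calls to the robot, and variables do not carry over. Pictures are saved under pics/ and viewed, and the job is handed in when it is done.

Besides the shell and the picture viewer there is one more tool, called after "Emit:" as a command line: name --argument value ..., lists and objects as JSON in quotes. servo_tool: Moves the arm, as the interface text tells. Its arguments: {"type":"object","properties":{"rows":{"type":"array"}},"required":["rows"]}

```bash
ls; mkdir -p pics; python3 - <<'E'
from plant import telemetry, optics, ctrl
import cv2
print(telemetry.get_obs())
for n in("side","top"):
    print(n,optics.camera_info(n))
    cv2.imwrite(f"pics/{n}0.png",cv2.cvtColor(optics.snapshot(n),cv2.COLOR_RGB2BGR))
E
```

```text
pics
{'clock': 0.0, 'joint_pos': array([-5.28195232e+01,  2.05903788e+01,  6.33102219e-01, -1.96338426e-02,
       -7.01358885e+01, -1.65068680e+01]), 'qvel': array([ 0.00127122,  0.04775737,  0.00644371,  0.03759153, -0.00300286,
        0.16818892]), 'tau': array([ 9.81593876e-04, -5.82720029e+01,  2.93059373e+01,  6.99721813e+00,
        6.92273868e-03, -1.37515135e-04]), 'tool_pos': array([ 0.23809933, -0.6310822 ,  0.22563104]), 'orientation': array([ 1.79905430e+02, -8.77713617e-03, -1.59333070e+02]), 'force': array([ 0.16018691,  0.29779761, -0.37564979]), 'moment': array([-0.02103237,  0.00890981,  0.01428014]), 'opening': 0.08750035367669502}
side {'mtx': array([[455.00288139,   0.        , 319.46245642],
       [  0.        , 455.00288139, 197.59132174],
       [  0.        ,   0.        ,   1.        ]]), 'rvec': array([ 0.11163266, -2.85553071,  1.20520781]), 'tvec': array([0.52840839, 0.08349316, 1.6880151 ])}
top {'mtx': array([[461.41428529,   0.        , 319.69177628],
       [  0.        , 461.41428529, 203.54893252],
       [  0.        ,   0.        ,   1.        ]]), 'rvec': array([ 2.15847791, -2.13765997,  0.14223563]), 'tvec': array([0.01834301, 0.51102428, 1.71248333])}
```

View pics/side0.png

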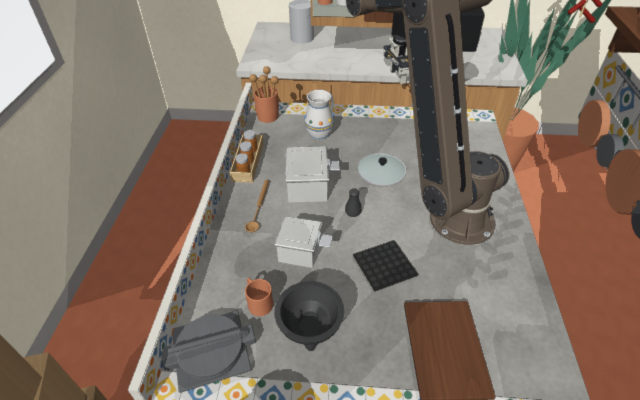

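View pics/top0.png

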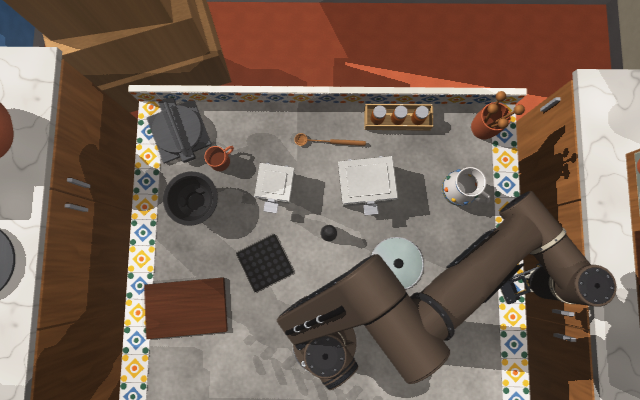

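Both pictures show the wide box on the right (top px ~(368,180), side px ~(307,175)) and the narrow box to its left (top px (273,183)). I'll enlarge both.

```bash
python3 - <<'E'
import cv2
a=cv2.imread("pics/top0.png")[140:230,320:440]; cv2.imwrite("pics/topc.png",cv2.resize(a,None,fx=6,fy=6,interpolation=cv2.INTER_CUBIC))
a=cv2.imread("pics/side0.png")[135:215,270:380]; cv2.imwrite("pics/sidec.png",cv2.resize(a,None,fx=7,fy=7,interpolation=cv2.INTER_CUBIC))
E
```

```text
(no output)
```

View pics/topc.png

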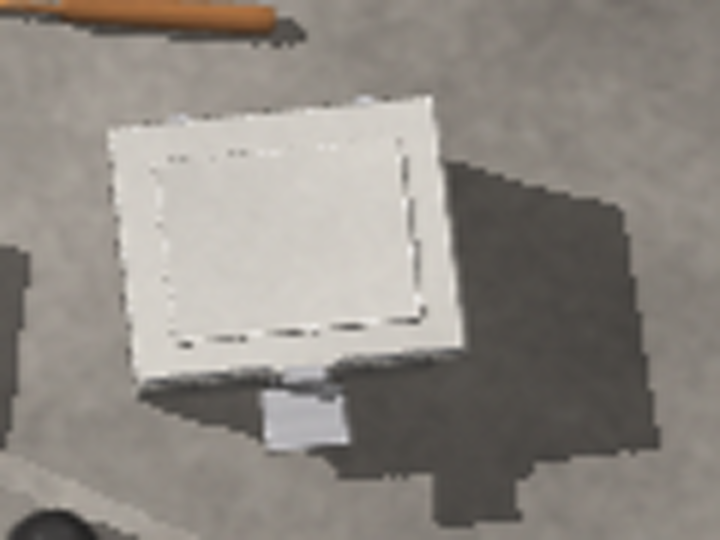

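View pics/sidec.png

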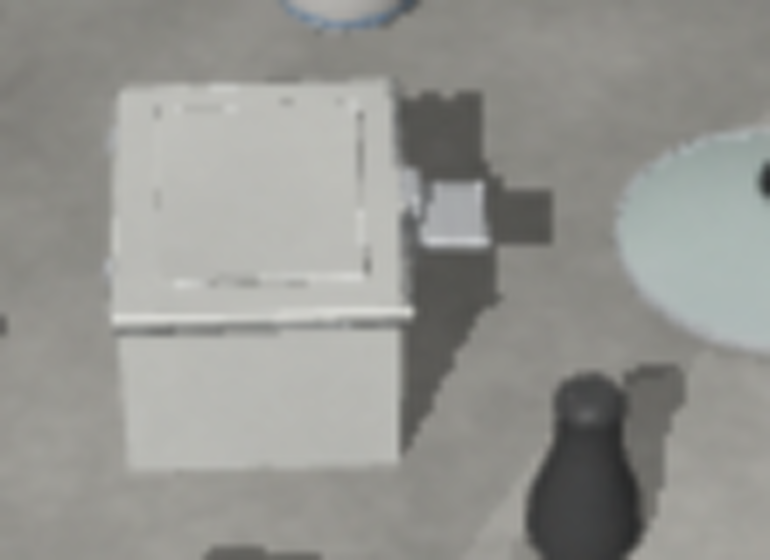

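```bash
cat > h.py <<'E'
import numpy as np, cv2
from plant import telemetry, optics, ctrl
from scipy.optimize import least_squares
def proj(n,P):
    c=optics.camera_info(n)
    return cv2.projectPoints(np.asarray(P,float).reshape(-1,3),c['rvec'],c['tvec'],c['mtx'],None)[0].reshape(-1,2)
def ray(n,uv,z):
    c=optics.camera_info(n);R=cv2.Rodrigues(c['rvec'])[0]
    d=R.T@np.linalg.inv(c['mtx'])@np.array([uv[0],uv[1],1.]);o=-R.T@c['tvec'].ravel()
    return o+d*(z-o[2])/d[2]
def b2w(p,P):
    c,s=np.cos(p[2]),np.sin(p[2]);P=np.asarray(P,float).reshape(-1,3)
    return np.c_[p[0]+c*P[:,0]-s*P[:,1],p[1]+s*P[:,0]+c*P[:,1],P[:,2]]
E
python3 - <<'E'
from h import *
T=np.array([(107,130),(432,97),(465,347),(138,381)],float);T=(T+.5)/6-.5+[320,140]
S=np.array([(112,318),(118,90),(392,82),(411,312)],float);S=(S+.5)/7-.5+[270,135]
for n,Q in(("top",T),("side",S)):
    print(n,[ray(n,q,.118).round(4) for q in Q])
C=[(.079,.1,.118),(.079,-.1,.118),(-.083,-.1,.118),(-.083,.1,.118)]
for ns in (["top"],["side"],["top","side"]):
    f=lambda p:np.concatenate([(proj(n,b2w(p,C))-(T if n=="top" else S)).ravel() for n in ns])
    r=least_squares(f,[.6,-.1,0]);print(ns,r.x,np.degrees(r.x[2]),r.fun.round(1))
p=r.x
print("press",b2w(p,(-.115,0,.102)))
# catch
for n,q in(("top",((262,391),(344,391),(350,444),(266,450))),):
    print([ray(n,(np.array(u)+.5)/6-.5+[320,140],.102).round(4) for u in q])
print([ray("side",(np.array(u)+.5)/7-.5+[270,135],.102).round(4) for u in((430,183),(485,181),(490,245),(422,245))])
print("tejolote top",ray("top",(329,233),.11),"glass knob",ray("top",(398,263),.05),"pitcher",ray("top",(470,181),.2))
E
```

```text
top [array([ 0.6559, -0.0403,  0.118 ]), array([ 0.6783, -0.2382,  0.118 ]), array([ 0.5244, -0.2563,  0.118 ]), array([ 0.5019, -0.0597,  0.118 ])]
side [array([ 0.6583, -0.0439,  0.118 ]), array([ 0.6812, -0.2372,  0.118 ]), array([ 0.5256, -0.2556,  0.118 ]), array([ 0.5014, -0.0599,  0.118 ])]
['top'] [ 0.59218701 -0.14842373  0.11606998] 6.650320005732195 [-0.1 -0.8  0.1 -1.1  0.3  0.8 -0.3  1. ]
['side'] [ 0.59359514 -0.14943838  0.11807813] 6.7653786042951385 [-0.6  0.5 -0.6 -0.4  0.7 -0.4  0.5  0. ]
['top', 'side'] [ 0.59283281 -0.14867474  0.1167749 ] 6.690708700187784 [-0.  -1.   0.1 -1.2  0.4  0.6 -0.2  0.9 -0.5  0.7 -0.4 -0.3  0.9 -0.3
  0.7  0.2]
press [[ 0.47861601 -0.16207336  0.102     ]]
[array([ 0.4987, -0.1356,  0.102 ]), array([ 0.4991, -0.1853,  0.102 ]), array([ 0.4668, -0.1887,  0.102 ]), array([ 0.4627, -0.1379,  0.102 ])]
[array([ 0.4992, -0.1863,  0.102 ]), array([ 0.4686, -0.1902,  0.102 ]), array([ 0.4631, -0.1356,  0.102 ]), array([ 0.5002, -0.1329,  0.102 ])]
tejolote top [ 0.39402812 -0.01162327  0.11      ] glass knob [ 0.29023531 -0.26769261  0.05      ] pitcher [ 0.57136312 -0.49468457  0.2       ]
```

The wide box is at about (0.593, -0.149), yaw 6.7°. The paddle checks against the fit to about 2 mm. I'll write a planner that turns a target pose into equal rows.

```bash
cat >> h.py <<'E'
from scipy.spatial.transform import Rotation as Ro
BOX=np.array([.5928,-.1487,.1168])
def target(bx,by,z,alpha):
    "box-frame point, alpha = degrees below horizontal, tool y along box y"
    c,s=np.cos(BOX[2]),np.sin(BOX[2]);a=np.radians(alpha)
    f=np.array([c,s,0]);y=np.array([-s,c,0]);Z=np.cos(a)*f-np.sin(a)*np.array([0,0,1]);X=np.cross(y,Z)
    return b2w(BOX,(bx,by,z))[0],Ro.from_matrix(np.c_[X,y,Z])
def plan(p0,r0,p1,r1,n):
    rel=r0.inv()*r1;w=rel.as_rotvec()/n;d=r0.inv().apply(p1-p0)
    A=sum(Ro.from_rotvec(w*k).as_matrix() for k in range(n))
    print(n,"shift",np.linalg.solve(A,d).round(4).tolist(),"turn",(np.degrees(w)/6).round(3).tolist())
def cur():
    o=telemetry.get_obs();return o['tool_pos'],Ro.from_euler('xyz',o['orientation'],degrees=True)
def inbox(P):
    d=np.asarray(P)-[BOX[0],BOX[1],0];c,s=np.cos(BOX[2]),np.sin(BOX[2]);return np.array([c*d[0]+s*d[1],-s*d[0]+c*d[1],d[2]])
def st():
    o=telemetry.get_obs();p,r=cur();z=r.as_matrix()[:,2]
    print("t",round(o['clock'],2),"q",o['joint_pos'].round(2),"p",p.round(4),"box",inbox(p).round(4),"alpha",np.degrees(np.arcsin(-z[2])).round(1),"F",o['force'].round(2),"op",round(o['opening'],4))
    with open('log.txt','a') as f:f.write(repr((o['joint_pos'].tolist(),p.tolist(),r.as_matrix().tolist()))+"\n")
E
python3 - <<'E'
from h import *
st()
p,r=cur()
plan(p,r,*target(-.13,0,.22,60),20)
E
```

```text
t 0.1 q [-5.282e+01  2.059e+01  6.400e-01 -2.000e-02 -7.013e+01 -1.651e+01] p [ 0.2381 -0.6312  0.2257] box [-0.4085 -0.4378  0.2257] alpha 89.9 F [ 1.14 -0.22  0.24] op 0.0877
20 shift [-0.0163, 0.02, 0.0042] turn [0.031, -0.249, 0.114]
```

Emit:
servo_tool --rows '[[[-0.016,0.02,0.004],[0.03,-0.25,0.114],1],[[-0.016,0.02,0.004],[0.03,-0.25,0.114],1],[[-0.016,0.02,0.004],[0.03,-0.25,0.114],1],[[-0.016,0.02,0.004],[0.03,-0.25,0.114],1],[[-0.016,0.02,0.004],[0.03,-0.25,0.114],1],[[-0.016,0.02,0.004],[0.03,-0.25,0.114],1],[[-0.016,0.02,0.004],[0.03,-0.25,0.114],1],[[-0.016,0.02,0.004],[0.03,-0.25,0.114],1],[[-0.016,0.02,0.004],[0.03,-0.25,0.114],1],[[-0.016,0.02,0.004],[0.03,-0.25,0.114],1]]'

```text
clock: 0.93
tool_pos: [0.3336, -0.3907, 0.2035]
orientation: [-179.1, 15.1, -166.2]
force: [-0.3, 0.2, 0.2]
opening: 0.0267
```

```bash
python3 - <<'E'
from h import *
st()
E
```

```text
t 0.93 q [-36.67   2.81 -21.5  -13.38 -55.99 -33.03] p [ 0.3336 -0.3907  0.2035] box [-0.2856 -0.2101  0.2035] alpha 74.8 F [-0.3   0.16  0.18] op 0.0267
```

Emit:
servo_tool --rows '[[[-0.016,0.02,0.004],[0.03,-0.25,0.114],1],[[-0.016,0.02,0.004],[0.03,-0.25,0.114],1],[[-0.016,0.02,0.004],[0.03,-0.25,0.114],1],[[-0.016,0.02,0.004],[0.03,-0.25,0.114],1],[[-0.016,0.02,0.004],[0.03,-0.25,0.114],1],[[-0.016,0.02,0.004],[0.03,-0.25,0.114],1],[[-0.016,0.02,0.004],[0.03,-0.25,0.114],1],[[-0.016,0.02,0.004],[0.03,-0.25,0.114],1],[[-0.016,0.02,0.004],[0.03,-0.25,0.114],1],[[-0.016,0.02,0.004],[0.03,-0.25,0.114],1],[[0,0,0],[0,0,0],1]]'

```text
clock: 1.85
tool_pos: [0.4578, -0.1624, 0.2246]
orientation: [179.8, 30.3, -173.3]
force: [-0.5, -0.7, 0.1]
opening: 0.0006
```

```bash
python3 - <<'E'
from h import *
st()
p,r=cur()
plan(p,r,*target(-.13,0,.22,60),4)
E
```

```text
t 1.85 q [  1.08 -13.04 -40.97  -5.68 -32.03 -80.28] p [ 0.4578 -0.1624  0.2246] box [-0.1357  0.0021  0.2246] alpha 59.7 F [-0.54 -0.71  0.14] op 0.0006
4 shift [-0.0007, -0.0005, 0.0017] turn [0.008, 0.013, 0.002]
```

```bash
cat > k.py <<'E'
from h import *
def load():
    D=[eval(l) for l in open('log.txt')]
    return [np.array(d[0]) for d in D],[np.array(d[1]) for d in D],[np.array(d[2]) for d in D]
def wrist(x,q):
    a1,off,d1,L2,d4,a3,L,b=x
    return Ro.from_euler('z',q[0]+b,degrees=True).apply(np.array([a1,off,d1])+Ro.from_euler('y',q[1],degrees=True).apply([0,0,L2])+Ro.from_euler('y',q[1]-q[2],degrees=True).apply([d4,0,a3]))
def fit():
    Q,P,R=load()
    x0=np.array([.05,-.15,.3,.44,.44,.04,.3,0])
    f=lambda x:np.concatenate([wrist(x,q)-(p-x[6]*r[:,2]) for q,p,r in zip(Q,P,R)]+[.02*(x-x0)])
    return least_squares(f,x0),Q,P,R
if __name__=="__main__":
    s,Q,P,R=fit();print(s.x.round(4));print((s.fun*1000).round(1))
E
python3 k.py
```

```text
[-0.1648 -0.1932  0.5639  0.5728  0.7284 -0.2294  0.4198  0.0098]
[-3.6  2.6 -9.5  6.  -2.6 18.4 -1.9 -0.2 -8.9 -4.3 -0.9  5.3  2.7  5.8
 -5.4  2.4  0.2]
```

```bash
python3 - <<'E'
from h import *
p,r=cur()
plan(p,r,*target(-.11,0,.115,60),8)
p,r=target(-.11,0,.115,60)
plan(p,r,*target(-.11,0,.099,60),8)
E
```

```text
8 shift [0.0041, -0.0003, 0.0135] turn [0.004, 0.006, 0.001]
8 shift [0.001, -0.0, 0.0017] turn [0.0, 0.0, 0.0]
```

Emit:
servo_tool --rows '[[[0.004,0,0.0135],[0,0,0],1],[[0.004,0,0.0135],[0,0,0],1],[[0.004,0,0.0135],[0,0,0],1],[[0.004,0,0.0135],[0,0,0],1],[[0.004,0,0.0135],[0,0,0],1],[[0.004,0,0.0135],[0,0,0],1],[[0.004,0,0.0135],[0,0,0],1],[[0.004,0,0.0135],[0,0,0],1],[[0,0,0],[0,0,0],1]]'

```text
clock: 2.6
tool_pos: [0.4822, -0.1626, 0.1118]
orientation: [179.8, 29.9, -173.4]
force: [-0.2, -0.2, -0.1]
opening: 0.0005
```

```bash
python3 - <<'E'
from h import *
st()
for n in("side","top"):
    a=cv2.cvtColor(optics.snapshot(n),cv2.COLOR_RGB2BGR);a=a[135:215,270:380] if n=="side" else a[140:240,320:440]
    cv2.imwrite(f"pics/{n}1.png",cv2.resize(a,None,fx=6,fy=6,interpolation=cv2.INTER_CUBIC))
E
python3 k.py
```

```text
t 2.6 q [ 4.100e-01 -2.000e-02 -4.569e+01 -1.254e+01 -1.495e+01 -7.252e+01] p [ 0.4822 -0.1626  0.1118] box [-0.1114 -0.0009  0.1118] alpha 60.1 F [-0.17 -0.24 -0.14] op 0.0005
[-0.0665 -0.1906  0.2543  0.6126  0.5382 -0.0378  0.3988 -0.0149]
[ -2.4   5.  -16.    6.7  -5.1  21.6  -1.5   1.3  -3.4  -1.4  -2.3  -2.3
  -2.3  -0.8  -0.9   3.5   2.   -1.6   2.   -0.3]
```

View pics/side1.png

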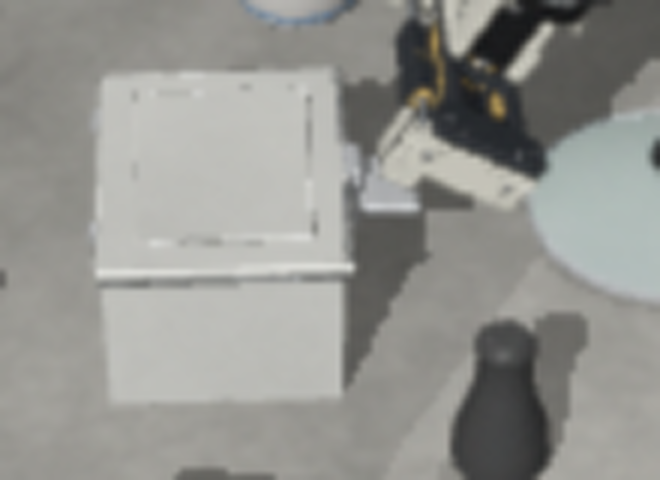

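View pics/top1.png

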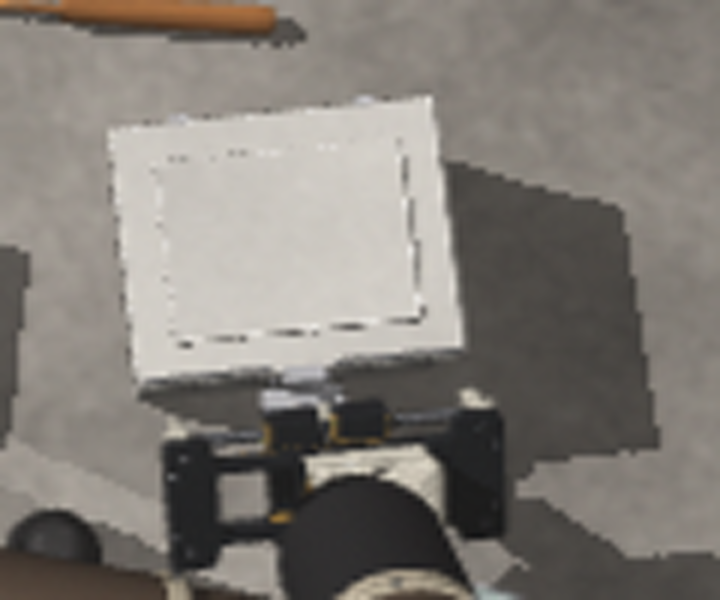

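The fingertip is just above the paddle with no contact yet, and the box hasn't moved. Now I'll press.

Emit:
servo_tool --rows '[[[0.001,0,0.0017],[0,0,0],1],[[0.001,0,0.0017],[0,0,0],1],[[0.001,0,0.0017],[0,0,0],1],[[0.001,0,0.0017],[0,0,0],1],[[0.001,0,0.0017],[0,0,0],1]]'

```text
clock: 3.12
tool_pos: [0.4835, -0.1623, 0.1052]
orientation: [179.9, 30.2, -173.3]
force: [-1.8, 0.3, 3.3]
opening: 0.0006
```

Emit:
servo_tool --rows '[[[0.001,0,0.0017],[0,0,0],1],[[0.001,0,0.0017],[0,0,0],1],[[0.001,0,0.0017],[0,0,0],1]]'

```text
clock: 3.37
tool_pos: [0.483, -0.1623, 0.0986]
orientation: [179.9, 30.1, -173.4]
force: [-2.8, -0.6, 4.1]
opening: 0.0009
```

```bash
python3 - <<'E'
from h import *
st()
a=cv2.cvtColor(optics.snapshot("side"),cv2.COLOR_RGB2BGR)[135:215,270:380]
cv2.imwrite(f"pics/side2.png",cv2.resize(a,None,fx=6,fy=6,interpolation=cv2.INTER_CUBIC))
E
```

```text
t 3.37 q [  0.07   1.6  -45.72 -15.04 -13.18 -69.65] p [ 0.483  -0.1623  0.0986] box [-0.1107 -0.0007  0.0986] alpha 59.9 F [-2.85 -0.63  4.08] op 0.0009
```

View pics/side2.png

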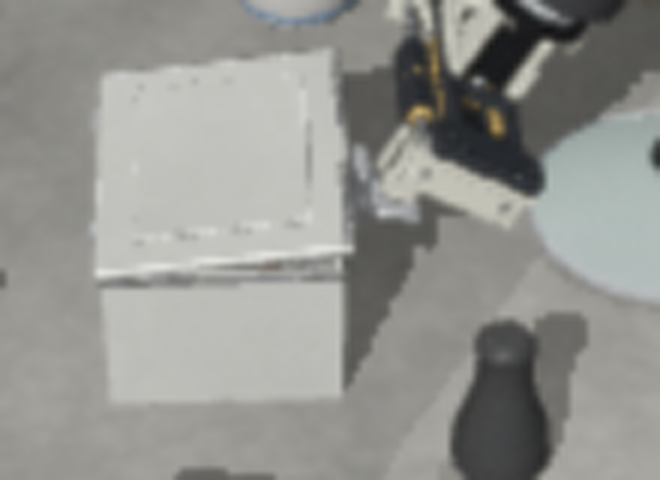

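The lid has popped ajar. Its front right corner rose from (352,270) to (350,248) in the crop. I'll withdraw along the tool axis and plan the approach to the right of the catch.

Emit:
servo_tool --rows '[[[-0.002,0,-0.003],[0,0,0],1],[[-0.001,0,-0.008],[0,0,0],1],[[0,0,-0.014],[0,0,0],1],[[0,0,-0.014],[0,0,0],1],[[0,0,-0.014],[0,0,0],1],[[0,0,0],[0,0,0],1]]'

```text
clock: 3.92
tool_pos: [0.4597, -0.1653, 0.1493]
orientation: [180.0, 30.4, -173.3]
force: [-0.9, -1.1, -0.6]
opening: 0.0001
```

```bash
python3 - <<'E'
from h import *
st()
for n in("side","top"):
    a=cv2.cvtColor(optics.snapshot(n),cv2.COLOR_RGB2BGR);a=a[125:215,270:380] if n=="side" else a[140:230,320:440]
    cv2.imwrite(f"pics/{n}3.png",cv2.resize(a,None,fx=6,fy=6,interpolation=cv2.INTER_CUBIC))
p,r=cur()
a=target(-.115,-.065,.150,55)
plan(p,r,*a,10)
plan(*a,*target(-.0735,-.065,.1225,55),8)
# predicted ajar lid outlines
th=.22
def lid(x,y,z): return (.079+x*np.cos(th)+z*np.sin(th)*1, y, .114-x*np.sin(th)+z*np.cos(th))
for n,o in(("side",(270,125)),("top",(320,140))):
    print(n,((proj(n,b2w(BOX,[lid(-.162,.1,.004),lid(-.162,-.1,.004),lid(0,-.1,.004),lid(0,.1,.004)]))-o+.5)*6).round(0).tolist())
E
```

```text
t 3.92 q [  0.31  -6.38 -46.23  -9.45 -20.18 -75.6 ] p [ 0.4597 -0.1653  0.1493] box [-0.1341 -0.001   0.1493] alpha 59.6 F [-0.9  -1.1  -0.61] op 0.0001
10 shift [-0.0017, -0.0064, 0.0008] turn [0.001, -0.078, -0.0]
8 shift [-0.0023, 0.0, 0.0058] turn [0.0, 0.0, 0.0]
side [[349.0, 286.0], [335.0, 87.0], [98.0, 136.0], [92.0, 337.0]]
top [[139.0, 371.0], [476.0, 335.0], [433.0, 89.0], [107.0, 123.0]]
```

View pics/side3.png

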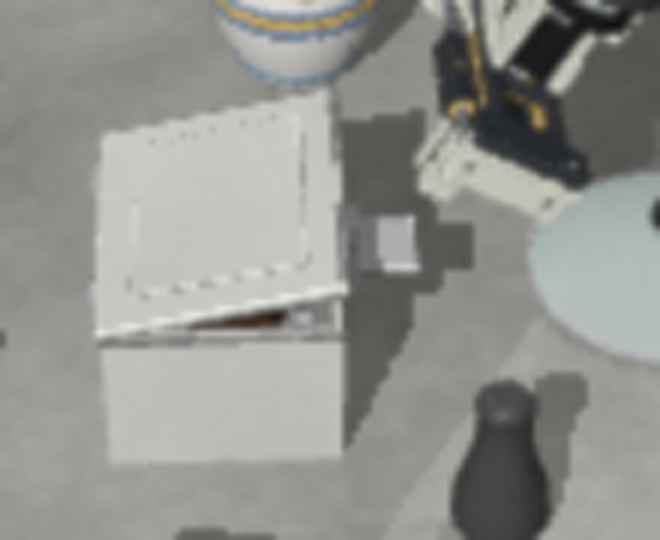

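View pics/top3.png

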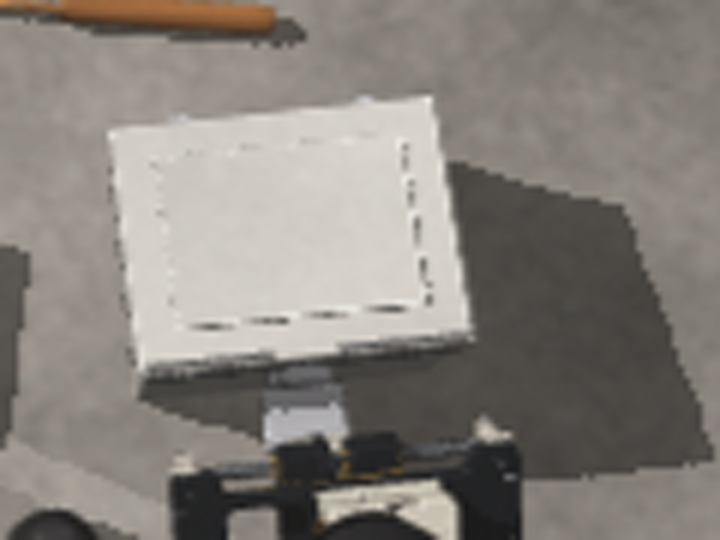

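The lid is ajar within about 1 px of the prediction for 0.22 rad, the catch has sprung back and the box hasn't moved. Next I'll go to the pre-entry pose on the right-hand side.

Emit:
servo_tool --rows '[[[-0.0017,-0.0064,0.0008],[0,-0.078,0],1],[[-0.0017,-0.0064,0.0008],[0,-0.078,0],1],[[-0.0017,-0.0064,0.0008],[0,-0.078,0],1],[[-0.0017,-0.0064,0.0008],[0,-0.078,0],1],[[-0.0017,-0.0064,0.0008],[0,-0.078,0],1],[[-0.0017,-0.0064,0.0008],[0,-0.078,0],1],[[-0.0017,-0.0064,0.0008],[0,-0.078,0],1],[[-0.0017,-0.0064,0.0008],[0,-0.078,0],1],[[-0.0017,-0.0064,0.0008],[0,-0.078,0],1],[[-0.0017,-0.0064,0.0008],[0,-0.078,0],1],[[0,0,0],[0,0,0],1]]'

```text
clock: 4.93
tool_pos: [0.4861, -0.2276, 0.1477]
orientation: [179.9, 34.8, -173.4]
force: [0.4, -0.5, 0.8]
opening: 0.0004
```

```bash
python3 - <<'E'
from h import *
st()
p,r=cur()
plan(p,r,*target(-.0735,-.065,.1225,55),8)
E
```

```text
t 4.93 q [-16.52   0.47 -33.9  -30.54 -26.33 -42.84] p [ 0.4861 -0.2276  0.1477] box [-0.1152 -0.0659  0.1477] alpha 55.2 F [ 0.41 -0.53  0.81] op 0.0004
8 shift [-0.0025, 0.0001, 0.0056] turn [0.001, -0.004, -0.002]
```

Emit:
servo_tool --rows '[[[-0.0025,0,0.0056],[0,0,0],1],[[-0.0025,0,0.0056],[0,0,0],1],[[-0.0025,0,0.0056],[0,0,0],1],[[-0.0025,0,0.0056],[0,0,0],1],[[-0.0025,0,0.0056],[0,0,0],1],[[-0.0025,0,0.0056],[0,0,0],1],[[-0.0025,0,0.0056],[0,0,0],1],[[-0.0025,0,0.0056],[0,0,0],1],[[0,0,0],[0,0,0],1]]'

```text
clock: 5.68
tool_pos: [0.5265, -0.221, 0.1211]
orientation: [179.8, 34.6, -173.4]
force: [-1.9, -0.2, -0.7]
opening: 0.0005
```

```bash
python3 - <<'E'
from h import *
st()
for n in("side","top"):
    a=cv2.cvtColor(optics.snapshot(n),cv2.COLOR_RGB2BGR);a=a[125:215,270:380] if n=="side" else a[140:230,320:440]
    cv2.imwrite(f"pics/{n}4.png",cv2.resize(a,None,fx=6,fy=6,interpolation=cv2.INTER_CUBIC))
E
```

```text
t 5.68 q [-14.29   5.82 -31.97 -32.32 -22.66 -42.28] p [ 0.5265 -0.221   0.1211] box [-0.0743 -0.0641  0.1211] alpha 55.4 F [-1.92 -0.23 -0.67] op 0.0005
```

View pics/side4.png

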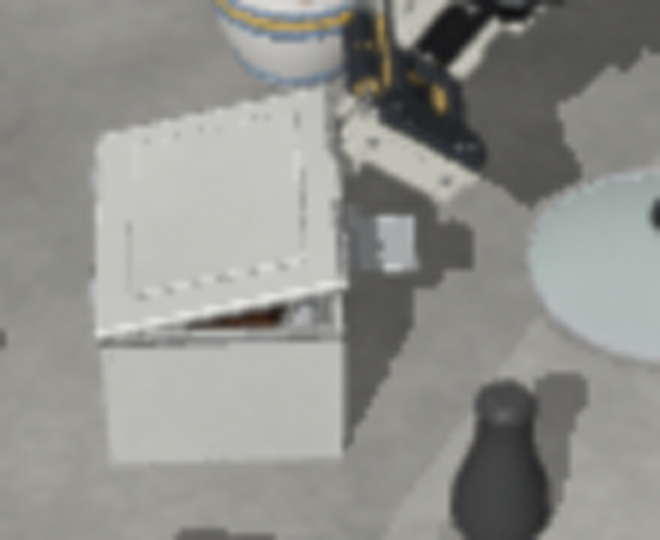

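View pics/top4.png

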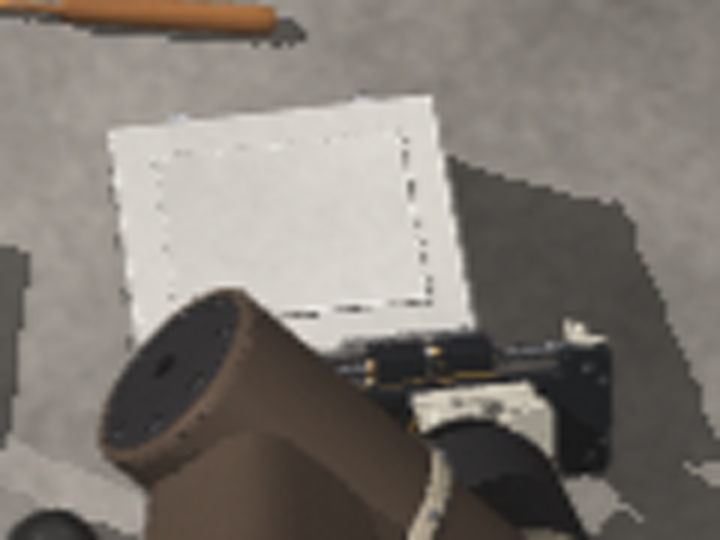

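The tip sits under the lid edge, right of the catch, touching it lightly (about 2 N). Now I'll compute the arc at constant tilt.

```bash
cat > arc.py <<'E'
from h import *
H=np.array([.079,.114]);a=np.radians(55.2);F=np.array([np.sin(a),np.cos(a)]);Z=np.array([np.cos(a),-np.sin(a)])
def tcp(th,rho=.145):
    u=np.array([-np.cos(th),np.sin(th)]);n=np.array([-np.sin(th),-np.cos(th)])
    if th<a:
        E=H+.162*u+.004*n
        t=.023+(th-.22)/(a-.22)*(.162-rho-.023)
        return E+t*Z-.0095*F
    return H+rho*u+.004*n-.0095*F
def rows(t0,t1,n,start=None):
    th=np.linspace(t0,t1,n+1);W=np.array([tcp(t) for t in th]);print("from",W[0].round(4),"to",W[-1].round(4))
    d=np.diff(W,axis=0)
    print([[round(-(x@F),4),0,round(x@Z,4)] for x in d])
E
python3 - <<'E'
from arc import *
rows(.22,.62,16);rows(.62,1.1,18)
E
```

```text
from [-0.0746  0.1211] to [-0.0517  0.1832]
[[np.float64(-0.0029), 0, np.float64(-0.003)], [np.float64(-0.003), 0, np.float64(-0.0029)], [np.float64(-0.0031), 0, np.float64(-0.0028)], [np.float64(-0.0031), 0, np.float64(-0.0028)], [np.float64(-0.0032), 0, np.float64(-0.0027)], [np.float64(-0.0033), 0, np.float64(-0.0026)], [np.float64(-0.0033), 0, np.float64(-0.0025)], [np.float64(-0.0034), 0, np.float64(-0.0024)], [np.float64(-0.0034), 0, np.float64(-0.0023)], [np.float64(-0.0035), 0, np.float64(-0.0023)], [np.float64(-0.0035), 0, np.float64(-0.0022)], [np.float64(-0.0036), 0, np.float64(-0.0021)], [np.float64(-0.0036), 0, np.float64(-0.002)], [np.float64(-0.0037), 0, np.float64(-0.0019)], [np.float64(-0.0037), 0, np.float64(-0.0018)], [np.float64(-0.0038), 0, np.float64(-0.0017)]]
from [-0.0517  0.1832] to [0.0019 0.236 ]
[[np.float64(-0.0041), 0, np.float64(-0.0017)], [np.float64(-0.0041), 0, np.float64(-0.0016)], [np.float64(-0.0041), 0, np.float64(-0.0015)], [np.float64(-0.0042), 0, np.float64(-0.0014)], [np.float64(-0.0042), 0, np.float64(-0.0013)], [np.float64(-0.0042), 0, np.float64(-0.0012)], [np.float64(-0.0042), 0, np.float64(-0.0011)], [np.float64(-0.0043), 0, np.float64(-0.0009)], [np.float64(-0.0043), 0, np.float64(-0.0008)], [np.float64(-0.0043), 0, np.float64(-0.0007)], [np.float64(-0.0043), 0, np.float64(-0.0006)], [np.float64(-0.0043), 0, np.float64(-0.0005)], [np.float64(-0.0043), 0, np.float64(-0.0003)], [np.float64(-0.0039), 0, np.float64(-0.0)], [np.float64(-0.0039), 0, np.float64(0.0001)], [np.float64(-0.0039), 0, np.float64(0.0002)], [np.float64(-0.0039), 0, np.float64(0.0003)], [np.float64(-0.0039), 0, np.float64(0.0004)]]
```

Emit:
servo_tool --rows '[[[-0.003,0,-0.003],[0,0,0],1],[[-0.003,0,-0.003],[0,0,0],1],[[-0.003,0,-0.0028],[0,0,0],1],[[-0.003,0,-0.0028],[0,0,0],1],[[-0.0032,0,-0.0027],[0,0,0],1],[[-0.0033,0,-0.0026],[0,0,0],1],[[-0.0033,0,-0.0025],[0,0,0],1],[[-0.0034,0,-0.0024],[0,0,0],1],[[-0.0034,0,-0.0023],[0,0,0],1],[[-0.0035,0,-0.0023],[0,0,0],1],[[-0.0035,0,-0.0022],[0,0,0],1],[[-0.0036,0,-0.0021],[0,0,0],1],[[-0.0036,0,-0.002],[0,0,0],1],[[-0.0037,0,-0.0019],[0,0,0],1],[[-0.0037,0,-0.0018],[0,0,0],1],[[-0.0038,0,-0.0017],[0,0,0],1]]'

```text
clock: 7.12
tool_pos: [0.5498, -0.2191, 0.1856]
orientation: [179.9, 34.8, -173.4]
force: [-1.0, 0.1, -1.7]
opening: 0.0011
```

```bash
python3 - <<'E'
from h import *
st()
for n in("side",):
    a=cv2.cvtColor(optics.snapshot(n),cv2.COLOR_RGB2BGR);a=a[95:215,250:380] if n=="side" else a[140:230,320:440]
    cv2.imwrite(f"pics/{n}5.png",cv2.resize(a,None,fx=5,fy=5,interpolation=cv2.INTER_CUBIC))
E
```

```text
t 7.12 q [-10.84   1.72 -29.67 -22.53 -26.86 -55.2 ] p [ 0.5498 -0.2191  0.1856] box [-0.0509 -0.0649  0.1856] alpha 55.2 F [-0.96  0.1  -1.67] op 0.0011
```

View pics/side5.png

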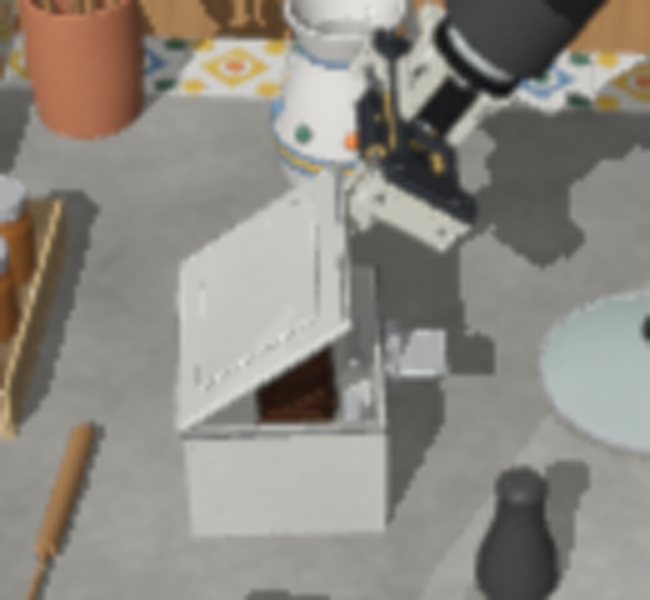

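The lid is lifting on the fingertip at about 0.6 rad with light force, and the box hasn't moved. I'll continue along the arc.

Emit:
servo_tool --rows '[[[-0.0041,0,-0.0017],[0,0,0],1],[[-0.0041,0,-0.0016],[0,0,0],1],[[-0.0041,0,-0.0015],[0,0,0],1],[[-0.0042,0,-0.0014],[0,0,0],1],[[-0.0042,0,-0.0013],[0,0,0],1],[[-0.0042,0,-0.0012],[0,0,0],1],[[-0.0042,0,-0.0011],[0,0,0],1],[[-0.0043,0,-0.0009],[0,0,0],1],[[-0.0043,0,-0.0008],[0,0,0],1],[[-0.0043,0,-0.0007],[0,0,0],1],[[-0.0043,0,-0.0006],[0,0,0],1],[[-0.0043,0,-0.0005],[0,0,0],1],[[-0.0043,0,-0.0003],[0,0,0],1],[[-0.0039,0,0],[0,0,0],1],[[-0.0039,0,0.0001],[0,0,0],1],[[-0.0039,0,0.0002],[0,0,0],1],[[-0.0039,0,0.0003],[0,0,0],1],[[-0.0039,0,0.0004],[0,0,0],1]]'

```text
clock: 8.67
tool_pos: [0.6035, -0.2128, 0.2382]
orientation: [179.9, 34.8, -173.4]
force: [-0.5, -0.1, -0.8]
opening: 0.0003
```

```bash
python3 - <<'E'
from arc import *
st()
for n in("side","top"):
    a=cv2.cvtColor(optics.snapshot(n),cv2.COLOR_RGB2BGR);a=a[95:215,250:380] if n=="side" else a[110:230,310:440]
    cv2.imwrite(f"pics/{n}6.png",cv2.resize(a,None,fx=5,fy=5,interpolation=cv2.INTER_CUBIC))
rows(1.1,1.45,13);rows(1.45,1.75,15)
E
```

```text
t 8.67 q [ -7.68   2.32 -23.73 -16.1  -31.   -64.27] p [ 0.6035 -0.2128  0.2382] box [ 0.0032 -0.0649  0.2382] alpha 55.2 F [-0.53 -0.08 -0.85] op 0.0003
from [0.0019 0.236 ] to [0.0498 0.252 ]
[[np.float64(-0.0039), 0, np.float64(0.0005)], [np.float64(-0.0039), 0, np.float64(0.0006)], [np.float64(-0.0038), 0, np.float64(0.0007)], [np.float64(-0.0038), 0, np.float64(0.0008)], [np.float64(-0.0038), 0, np.float64(0.0009)], [np.float64(-0.0038), 0, np.float64(0.001)], [np.float64(-0.0037), 0, np.float64(0.0011)], [np.float64(-0.0037), 0, np.float64(0.0012)], [np.float64(-0.0037), 0, np.float64(0.0013)], [np.float64(-0.0036), 0, np.float64(0.0014)], [np.float64(-0.0036), 0, np.float64(0.0015)], [np.float64(-0.0036), 0, np.float64(0.0016)], [np.float64(-0.0035), 0, np.float64(0.0017)]]
from [0.0498 0.252 ] to [0.0931 0.252 ]
[[np.float64(-0.0026), 0, np.float64(0.0013)], [np.float64(-0.0026), 0, np.float64(0.0014)], [np.float64(-0.0025), 0, np.float64(0.0014)], [np.float64(-0.0025), 0, np.float64(0.0015)], [np.float64(-0.0025), 0, np.float64(0.0015)], [np.float64(-0.0024), 0, np.float64(0.0016)], [np.float64(-0.0024), 0, np.float64(0.0016)], [np.float64(-0.0024), 0, np.float64(0.0017)], [np.float64(-0.0023), 0, np.float64(0.0017)], [np.float64(-0.0023), 0, np.float64(0.0018)], [np.float64(-0.0023), 0, np.float64(0.0018)], [np.float64(-0.0022), 0, np.float64(0.0018)], [np.float64(-0.0022), 0, np.float64(0.0019)], [np.float64(-0.0022), 0, np.float64(0.0019)], [np.float64(-0.0021), 0, np.float64(0.002)]]
```

View pics/side6.png

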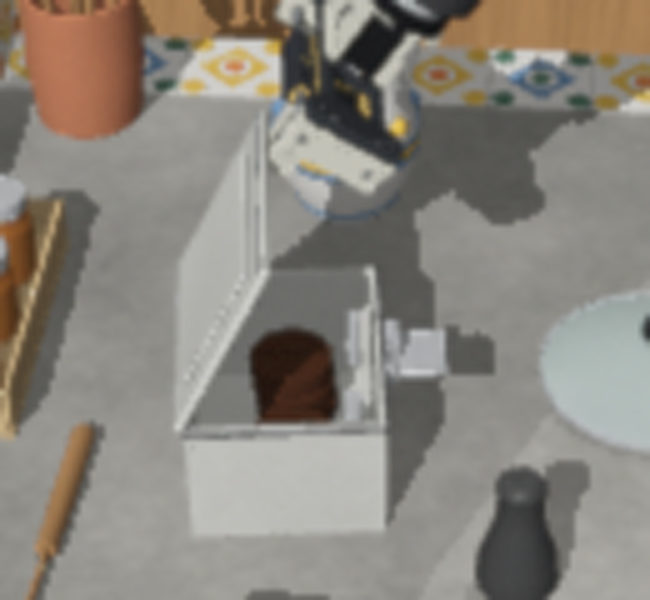

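View pics/top6.png

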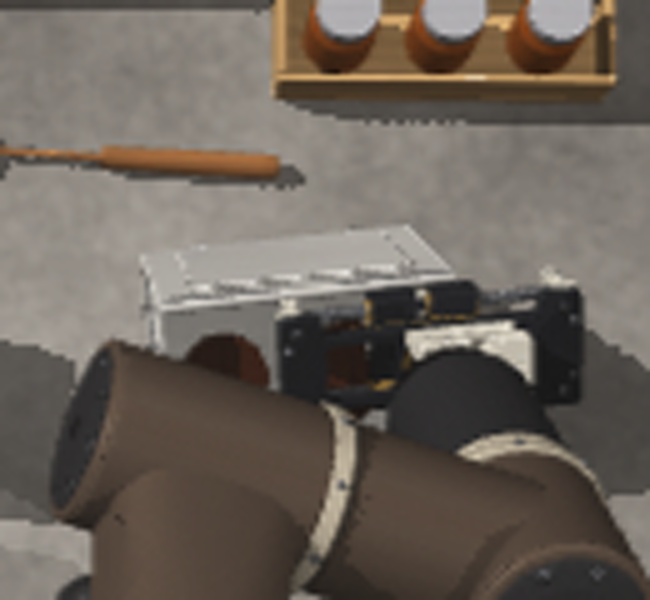

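The lid is at about 1.1 rad, the chocolate is visible, and nothing else has moved. I'll continue to past upright.

Emit:
servo_tool --rows '[[[-0.0039,0,0.0005],[0,0,0],1],[[-0.0039,0,0.0006],[0,0,0],1],[[-0.0038,0,0.0007],[0,0,0],1],[[-0.0038,0,0.0008],[0,0,0],1],[[-0.0038,0,0.0009],[0,0,0],1],[[-0.0038,0,0.001],[0,0,0],1],[[-0.0037,0,0.0011],[0,0,0],1],[[-0.0037,0,0.0012],[0,0,0],1],[[-0.0037,0,0.0013],[0,0,0],1],[[-0.0036,0,0.0014],[0,0,0],1],[[-0.0036,0,0.0015],[0,0,0],1],[[-0.0036,0,0.0016],[0,0,0],1],[[-0.0035,0,0.0017],[0,0,0],1]]'

```text
clock: 9.85
tool_pos: [0.6512, -0.2073, 0.254]
orientation: [179.9, 34.8, -173.4]
force: [0.2, -0.2, 0.6]
opening: 0.0002
```

Emit:
servo_tool --rows '[[[-0.0026,0,0.0013],[0,0,0],1],[[-0.0026,0,0.0014],[0,0,0],1],[[-0.0025,0,0.0014],[0,0,0],1],[[-0.0025,0,0.0015],[0,0,0],1],[[-0.0025,0,0.0015],[0,0,0],1],[[-0.0024,0,0.0016],[0,0,0],1],[[-0.0024,0,0.0016],[0,0,0],1],[[-0.0024,0,0.0017],[0,0,0],1],[[-0.0023,0,0.0017],[0,0,0],1],[[-0.0023,0,0.0018],[0,0,0],1],[[-0.0023,0,0.0018],[0,0,0],1],[[-0.0022,0,0.0018],[0,0,0],1],[[-0.0022,0,0.0019],[0,0,0],1],[[-0.0022,0,0.0019],[0,0,0],1],[[0,0,0],[0,0,0],1],[[0,0,0],[0,0,0],1]]'

```text
clock: 11.18
tool_pos: [0.691, -0.2025, 0.254]
orientation: [179.9, 34.8, -173.4]
force: [0.1, -0.9, 0.2]
opening: 0.0004
```

```bash
python3 - <<'E'
from arc import *
st()
for n in("side","top"):
    a=cv2.cvtColor(optics.snapshot(n),cv2.COLOR_RGB2BGR);a=a[95:215,250:380] if n=="side" else a[110:230,310:440]
    cv2.imwrite(f"pics/{n}7.png",cv2.resize(a,None,fx=5,fy=5,interpolation=cv2.INTER_CUBIC))
E
```

```text
t 11.18 q [ -4.83   8.53 -15.85 -12.56 -31.99 -69.85] p [ 0.691  -0.2025  0.254 ] box [ 0.0913 -0.0649  0.254 ] alpha 55.2 F [ 0.14 -0.87  0.16] op 0.0004
```

View pics/side7.png

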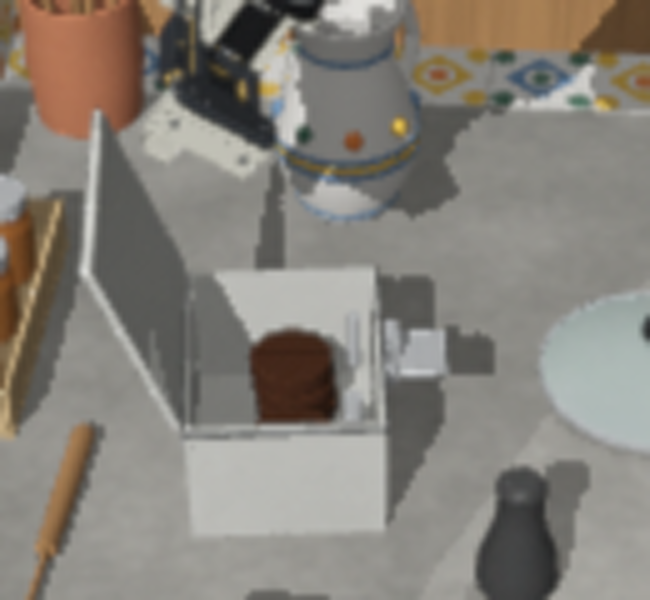

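View pics/top7.png

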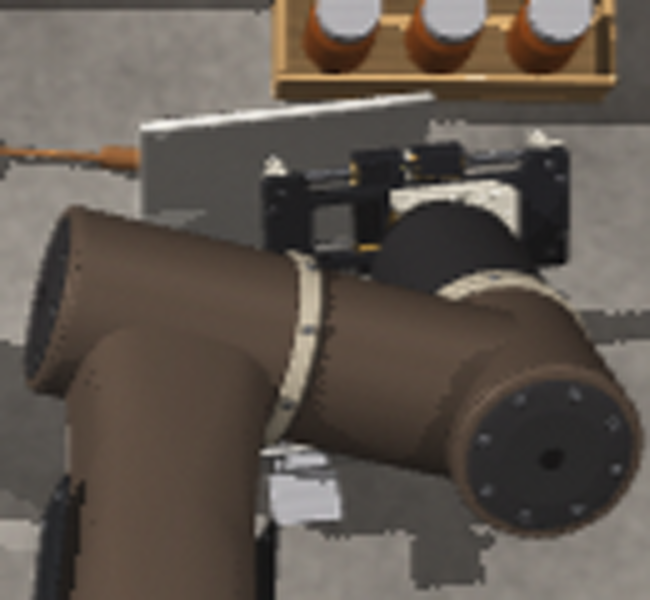

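The lid now leans back on its stop by itself, clear of the hand, with zero force. I'll draw the hand back and up.

```bash
python3 - <<'E'
from arc import *
p,r=cur()
plan(p,r,*target(-.17,-.065,.34,55.2),20)
E
```

```text
20 shift [0.0083, 0.0, -0.011] turn [0.001, 0.0, -0.0]
```

Emit:
servo_tool --rows '[[[0.008,0,-0.011],[0,0,0],1],[[0.008,0,-0.011],[0,0,0],1],[[0.008,0,-0.011],[0,0,0],1],[[0.008,0,-0.011],[0,0,0],1],[[0.008,0,-0.011],[0,0,0],1],[[0.008,0,-0.011],[0,0,0],1],[[0.008,0,-0.011],[0,0,0],1],[[0.008,0,-0.011],[0,0,0],1],[[0.008,0,-0.011],[0,0,0],1],[[0.008,0,-0.011],[0,0,0],1],[[0.008,0,-0.011],[0,0,0],1],[[0.008,0,-0.011],[0,0,0],1],[[0.008,0,-0.011],[0,0,0],1],[[0.008,0,-0.011],[0,0,0],1],[[0.008,0,-0.011],[0,0,0],1],[[0.008,0,-0.011],[0,0,0],1],[[0.008,0,-0.011],[0,0,0],1],[[0,0,0],[0,0,0],1],[[0,0,0],[0,0,0],1],[[0,0,0],[0,0,0],1]]'

```text
clock: 12.95
tool_pos: [0.474, -0.2283, 0.3302]
orientation: [179.9, 34.8, -173.4]
force: [-0.3, -0.1, -0.6]
opening: 0.0004
```

```bash
python3 - <<'E'
from arc import *
st()
for n in("side","top"):
    cv2.imwrite(f"pics/{n}8.png",cv2.cvtColor(optics.snapshot(n),cv2.COLOR_RGB2BGR))
E
```

```text
t 12.95 q [-13.86 -12.54 -24.16 -16.13 -46.45 -61.69] p [ 0.474  -0.2283  0.3302] box [-0.1273 -0.0652  0.3302] alpha 55.2 F [-0.33 -0.06 -0.62] op 0.0004
```

View pics/side8.png

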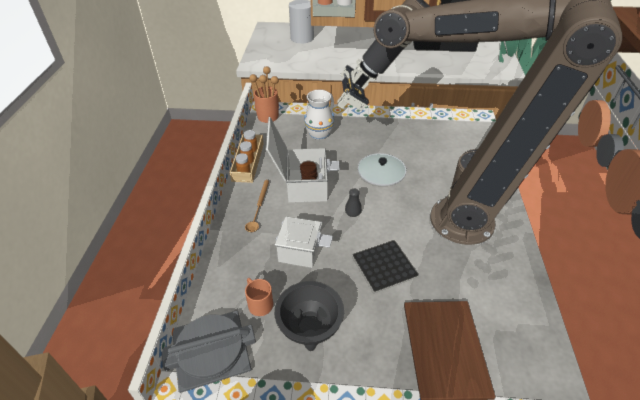

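View pics/top8.png

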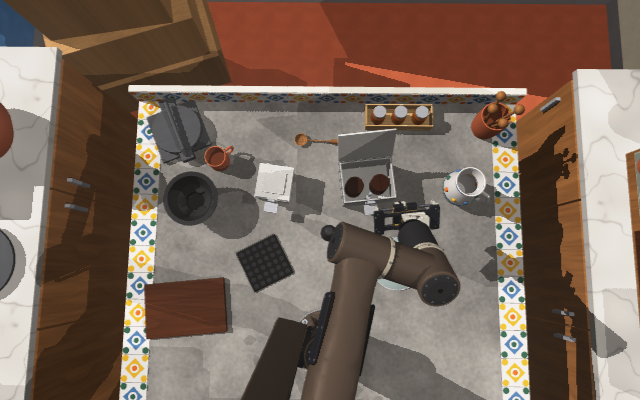

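Both views show the lid leaning back, the chocolate exposed at top px (354,187) and (380,184), and the hand clear. The narrow box is shut and the other items are where they were, so I'm handing it in.

```bash
python3 - <<'E'
from plant import ctrl
print(ctrl.close_job())
E
```

```text
the job is handed in; nothing more can be done
None
```

The wide box is open: its lid leans back on its stop by its own weight, and the chocolate is in reach. I pressed the catch with closed fingertips at about 5 N and the lid popped ajar. I then lifted the lid from under its front edge, right of the catch, swung it past upright with about 2 N, and drew the hand clear.

My last checks at 13 s:
- **Hand:** about 0.13 m in front of the box centre and 0.33 m up, with no force beyond sensor noise.
- **Scene:** both cameras show the narrow box shut. The wide box and the other items look where they were; I judged this by eye and did not re-measure them.

One measurement disagreed. The first corner readings gave a lid depth of about 155 mm instead of 162 mm, but the paddle position agreed with the fitted box pose to about 2 mm, so I used that pose. A fit of the arm's joint geometry also left errors up to about 20 mm, so I dropped it and watched the joint readings instead. No other check failed.

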